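# Slide a freshly lacquered case into the curing lane

### The arm

A 6-joint arm with a two-finger parallel gripper is mounted at the origin on a cart in front of the work surface, level with it; the furniture and walls round the work are solid. World frame = base frame: x ahead of the robot, y to its left, z up, the work surface at z = 0. Lengths are in m, angles in degrees, forces in N, time in s.
With the tool pointing down it reaches from about 0.275 to 0.75 m from the base axis. Payload 10.2 kg.
Tool frame: the origin (TCP) lies on the front face of the gripper's body, between the roots of the fingers; the fingertips stand 73 mm ahead of it and the grasp point (between the pads) lies 54 mm ahead of it; z points along the fingers, x is the direction in which the jaws open and shut, and the axes are right-handed (so a half turn about z gives the same grasp; the last joint's range is limited). The gripper opens to 85 mm and grips with 20 to 120 N. Pads are 22 mm wide; open, the fingers measure 114 mm over their backs; the gripper's body (76 mm by 85 mm) begins 54 mm behind the grasp point. The pads swing forward as they close: fully open they stand 13 mm farther back than shut.
Start: joints at [64.378, 17.928, 85.812, -0, 76.261, -12.8], TCP at [0.117, 0.512, 0.304] pointing down, gripper open.
Joint ranges: [-168.41, 168.41], [-55.51, 124.54], [10.69, 146.95], [-70.63, 250.63], [1, 178], [-165.06, 165.06]. Speed limits (degrees/s): [136.94, 136.94, 172.46, 180, 180, 180].

### API

Orientations are given as [roll, pitch, yaw] about the fixed x, y, z axes, in that order (R = Rz(yaw) Ry(pitch) Rx(roll)).
In Python, from bench import status, cams, env gives the robot as it stands.
- The arm moves only by the tool carry_out, never from a script. Its argument "steps" is a list of rows, each an object of numbers: "fingers": the closure, from 0 (fully open) to 1 (shut); "x", "y", "z": the shift along the tool's x, y, z in m; "rx", "ry", "rz": the turn, a rotation vector about the tool's x, y, z in rad. A call has 1 to 12 rows; each row shifts and turns the pose as measured when the row begins, along the tool's axes as they then stand; what a row does not reach is not made up. A row lasts 1/10 s, in which the tool goes at most 50 mm and 8.59 degrees, less where a joint would pass 70% of its speed; a pose out of reach is approached as far as the arm can. A call is refused whole if a number of a shift passes 0.05 or a number of a turn 0.15, either way. A call with a gripper value outside its range is refused whole. The fingers move at their own pace and stop on an object; "newtons" is the grip in N (left out, the last holds). Time passes only in rows, so rows that do not move let the fingers close. It gives the time, the measured TCP pose, the force and the opening at its end, in the units of the state.
- status.sense(): the state, without advancing time (a new reading comes with each control period).
- cams.snapshot(name): name is "scene" or "top"; returns a dict with "color" (480x640x3 uint8, blue, green, red), "z_map" (480x640 float32, m along the optical axis (not along the pixel's ray), 0 where there is no reading), "intrinsics" (3x3 intrinsics, pixels), "k1" (the pictures are not rectified: a ray, as slopes to the right and down, at radius r is drawn at 1 + k1 r^2 times it, then the intrinsics apply), "R" (3x3) and "t" (3): a world point X has camera coordinates R X + t. Camera axes: x right, y down, z forward; pixel columns grow to the right and rows downward; lengths in m; the calibration is good to about 2 mm. A picture is of the moment at which its call begins.
- env.hand_in(): hands the job in, once; it reports no verdict.
The state is a dict: "time": time; "joints": joint angles; "qvel": joint speeds; "joint_torque": joint torques, N m; "tool_pos": TCP position; "orientation": TCP orientation; "contact_force": force on the tool from outside, world axes, zero at the start; "wrist_torque": the same for the moment, N m; "grip_width": finger opening in m.
Only numpy, scipy, OpenCV 4.12 (cv2) and the standard library are available. Lean on these libraries where they do the work, as an engineer would, in place of code of your own. Each camera call takes 0.05 s, during which the arm holds its last target.

### The job

The green sides of the instrument case are still wet with lacquer, so do not grasp or lift it: with the fingertips push it by its near end along the curing station's tray, straight down the lane between the two guide rails, until it is fully home and the yellow start plate at the end is pressed in flush with the black housing. Neither the case nor the fingers may touch the rails, nothing may touch the green sides, and the other things on the bench stay where they are.

Things in the scene. Friction and masses are not known exactly. Their poses are not given: they have to be found in the camera images.
- station: fixed curing station: grey tray 360 x 210 mm, its top 14 mm above the bench, the front (-x) part a flat loading area. Origin on the bench under the tray's centre; +x runs down the lane to its end, +y left, z up. In its frame two aluminium lamp bars, tops at z = 60 mm, stand at x = 29 to 115 mm, y = 71 to 99 mm on either side
- rail_left: left (+y) steel guide rail, 115 x 10 x 12 mm, fixed on the tray, its top 26 mm above the bench; origin under its inlet end on its centre line (station x = 5, y = +39 mm), running along +x. The rails' inner faces are 68 mm apart: the 52 mm wide case has 8 mm to spare on each side when centred
- rail_right: right (-y) guide rail, the same at station y = -39 mm
- lane_mouth (a point): middle of the lane's inlet, between the rails' ends, on the tray top; axes as the station's
- lane_end (a point): middle of the lane's end, on the tray top, 115 mm beyond the mouth, at the front face of the black end housing (104 mm wide, top 64 mm above the bench), station x = 120 mm; axes as the station's
- start_plate (a joint): travel in m of the yellow start plate, 50 x 28 mm, centred in the housing's front face 36 mm above the bench: 0 = standing 10 mm out of the face, 0.010 = fully in, flush. It slides along the lane with about 1.5 N of friction, has no spring and stays where it is pushed
- case: loose instrument case, 84 mm long (x), 52 wide over the green sides (y), 40 high, 0.34 kg +-30 percent. Origin under its centre, +x to its dark far end; its bright steel near end, 50 mm wide, 42 mm behind the origin, is where to push. Starts up to 12 mm and 0.2 rad askew on the loading area, far end about 45 to 62 mm before the mouth; fully home its origin is 42 mm before lane_end (station x = 78 mm)
- near_end (a point): centre of the case's flat bright steel near end, 20 mm above the tray; axes as the case's, so push towards +x. Friction is ordinary (coefficient above 0.5): a pushed end goes along with the fingertips if they move up to about 0.3 sideways per 1 forward
- side_left: wet green left side panel of the case (fixed to it), 76 x 3 x 34 mm, origin at its centre, outer face 26 mm left (+y) of the case's middle, its lower edge 3 mm over the tray
- side_right: the same on the right (-y)
- lacquer_jar: closed clear plastic jar with a white screw lid, 54 mm wide, 66 mm high, standing left of the station; origin under its centre; to be left alone
- tub_brushes: clear tub of brushes, 78 mm wide, 127 mm high; origin under its centre; to be left alone
- tape_roll: roll of cream tape lying flat, 87 mm wide, 19 mm high; origin under its centre; to be left alone
- beech_block: beech block 26 x 70 x 22 mm; origin under its centre; to be left alone
- tweezers: steel tweezers 132 mm long, lying; origin under their centre; to be left alone

How it is judged:
By the outcome, as a careful person would: the job done as asked, in the order asked, and still so for the second after the job is handed in, with the robot touching nothing.
It also fails if it takes over 54 s, if anything falls off the work surface, if the arm or the gripper's body presses on something with over 40 N, if the wrist force passes 120 N, or if a joint passes its speed limit or range.

## Working session

There is one attempt and no reset: what is moved stays moved. The work goes in short steps, Python scripts to look and compute and a tool call to move; the robot and the scene stay as the last step left them, time stands still between calls to the robot, and variables do not carry over. Pictures are saved under pics/ and viewed, and the job is handed in when it is done.

Besides the shell and the picture viewer there is one more tool, called by a JSON object that holds its "op" and its "data". carry_out: Moves the arm, as the interface text tells. Its arguments: {"type":"object","properties":{"steps":{"type":"array"},"newtons":{"type":"number"}},"required":["steps"]}

```bash
mkdir -p pics; cat > h.py <<'E'
import numpy as np,cv2
from bench import status,cams,env
def snap(n,f):
    s=cams.snapshot(n); cv2.imwrite(f'pics/{f}.png',s['color']); np.savez(f'pics/{f}.npz',**{k:np.array(v) for k,v in s.items()}); return s
def load(f): return dict(np.load(f'pics/{f}.npz'))
def ray(s,u,v):
    K=s['intrinsics'];k=float(s['k1'])
    p=np.array([(u-K[0,2])/K[0,0],(v-K[1,2])/K[1,1]]);q=p.copy()
    for _ in range(30): q=p/(1+k*(q@q))
    return np.array([q[0],q[1],1.])
def atz(s,u,v,z):
    d=s['R'].T@ray(s,u,v);c=-s['R'].T@s['t'];return c+d*(z-c[2])/d[2]
def dep(s,u,v):
    return s['R'].T@(ray(s,u,v)*s['z_map'][int(round(v)),int(round(u))]-s['t'])
def proj(s,X):
    c=s['R']@np.array(X)+s['t'];q=c[:2]/c[2];q=q*(1+float(s['k1'])*(q@q));K=s['intrinsics']
    return K[0,0]*q[0]+K[0,2],K[1,1]*q[1]+K[1,2]
E
python3 - <<'E'
from h import *
for n in('top','scene'):
    s=snap(n,n+'0');print(n,s['intrinsics'].tolist(),s['k1'],-s['R'].T@s['t'])
print(status.sense())
E
```

```text
top [[507.57704010994877, 0.0, 317.48360046338195], [0.0, 507.57704010994877, 230.7859120584263], [0.0, 0.0, 1.0]] -0.09598731996478997 [0.43447837 0.25814291 1.0072802 ]
scene [[576.0264106091397, 0.0, 313.3092626321939], [0.0, 576.0264106091397, 240.05160922163026], [0.0, 0.0, 1.0]] -0.12124848984331665 [ 0.27125584 -0.30428651  0.82308812]
{'time': 0.1, 'joints': array([ 6.43764979e+01,  1.79553752e+01,  8.58484166e+01,  5.53204420e-04,
        7.62615466e+01, -1.28004093e+01]), 'qvel': array([-0.02530303, -0.06551249, -0.08496329,  0.07604871,  0.07261162,
        0.01012802]), 'joint_torque': array([ 1.99930742e-03, -4.12903190e+01, -2.60140443e+01, -2.09999853e-04,
        3.04062247e-03,  8.11337736e-05]), 'tool_pos': array([0.11647036, 0.51177   , 0.30340811]), 'orientation': array([-1.79985000e+02,  6.35955376e-02,  7.71767839e+01]), 'contact_force': array([0.43343692, 0.2324282 , 0.41845848]), 'wrist_torque': array([ 0.03531966, -0.01115647, -0.02349464]), 'grip_width': 0.08494693420051187}
```

View pics/top0.png

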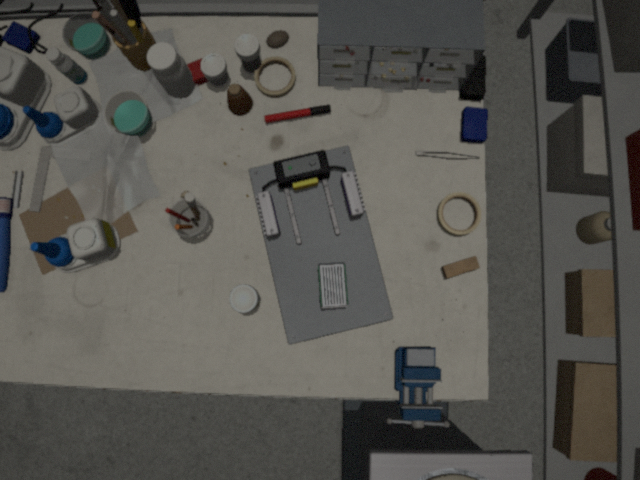

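View pics/scene0.png

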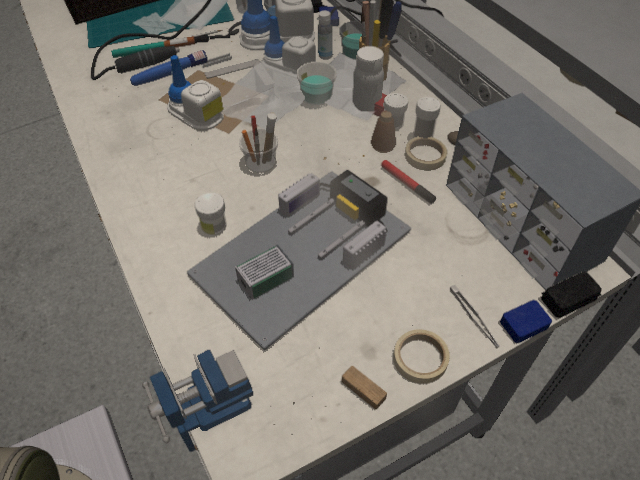

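```bash
python3 - <<'E'
from h import *
t=load('top0');s=load('scene0')
for X in([0,0,0],[.117,.512,.304],[.5,0,0],[.5,.3,0]): print(X,proj(t,X),proj(s,X))
c=t['color'][140:350,235:405];cv2.imwrite('pics/topc.png',cv2.resize(c,None,fx=2.8,fy=2.8,interpolation=cv2.INTER_CUBIC)*1)
c=s['color'][160:350,180:420];c=cv2.convertScaleAbs(c,alpha=1.6);cv2.imwrite('pics/scc.png',cv2.resize(c,None,fx=3,fy=3,interpolation=cv2.INTER_CUBIC))
c=t['color'][140:240,240:380];c=cv2.convertScaleAbs(c,alpha=1.6);cv2.imwrite('pics/top_a.png',cv2.resize(c,None,fx=5.5,fy=5.5,interpolation=cv2.INTER_CUBIC))
c=t['color'][240:350,270:400];c=cv2.convertScaleAbs(c,alpha=1.6);cv2.imwrite('pics/top_b.png',cv2.resize(c,None,fx=5,fy=5,interpolation=cv2.INTER_CUBIC))
E
```

```text
[0, 0, 0] (np.float64(450.3745936671221), np.float64(531.1588167829337)) (np.float64(35.55131971797863), np.float64(544.2931075332768))
[0.117, 0.512, 0.304] (np.float64(129.4157317718864), np.float64(529.950373891533)) (np.float64(-37.780089040802466), np.float64(126.50800203673545))
[0.5, 0, 0] (np.float64(452.1422832641034), np.float64(272.35222600602896)) (np.float64(352.8204688352341), np.float64(387.1721441340522))
[0.5, 0.3, 0] (np.float64(301.52092349117925), np.float64(268.8925377579321)) (np.float64(267.3160743104015), np.float64(252.1936339487845))
```

View pics/top_a.png

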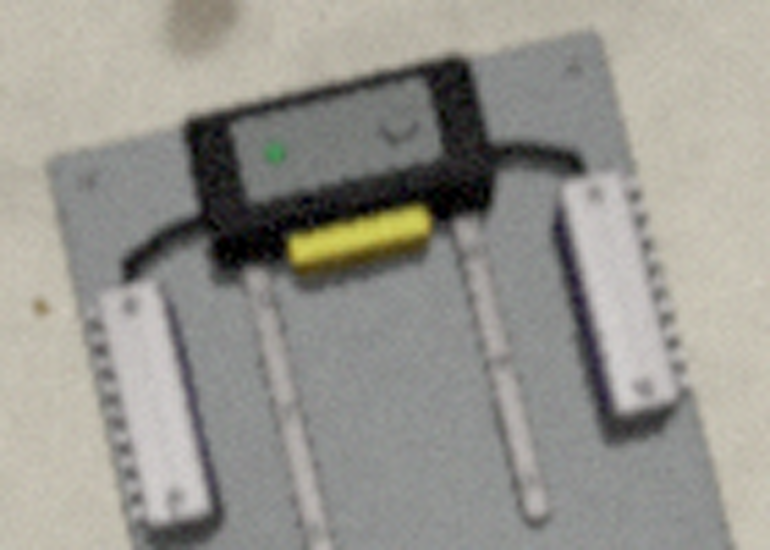

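View pics/top_b.png

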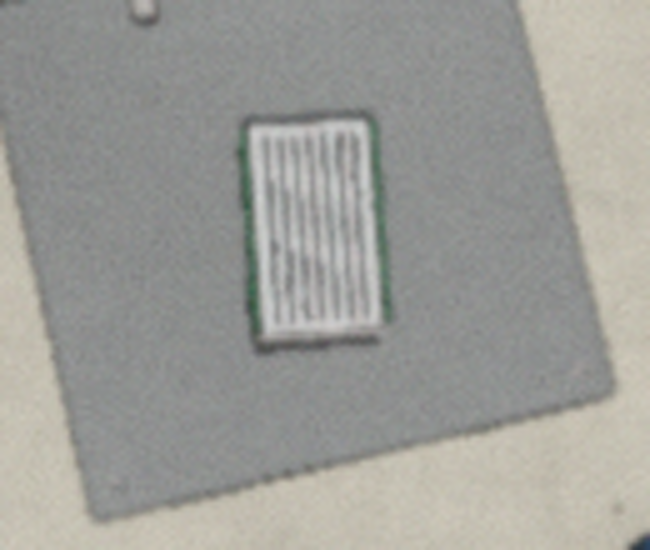

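View pics/scc.png

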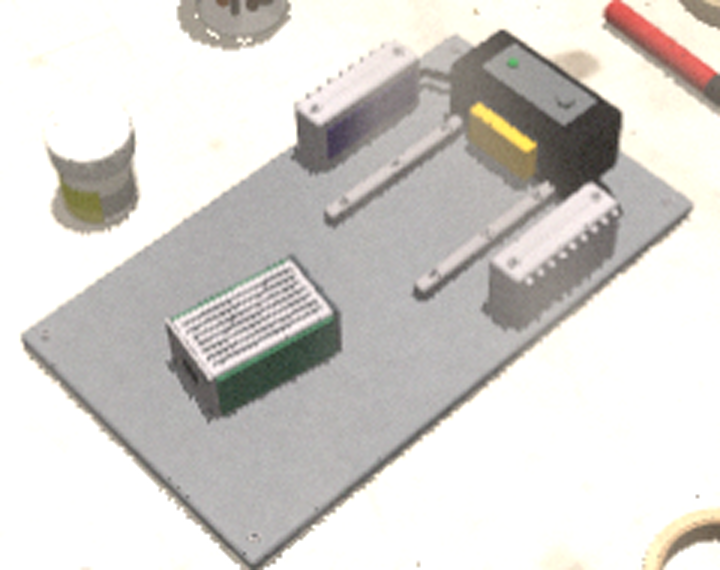

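```bash
cat > fit.py <<'E'
from h import *
from scipy.optimize import least_squares
def cv(p,o,f): return ((p[0]+.5)/f-.5+o[0],(p[1]+.5)/f-.5+o[1])
A=lambda x,y:cv((x,y),(240,140),5.5)
B=lambda x,y:cv((x,y),(270,240),5)
C=lambda x,y:cv((x,y),(180,160),3)
def T(p,X):
    c,s=np.cos(p[2]),np.sin(p[2]);return np.array([p[0]+c*X[0]-s*X[1],p[1]+s*X[0]+c*X[1],X[2]])
def fit(obs,p0):
    f=lambda p:np.concatenate([np.array(proj(s,T(p,X)))-uv for s,X,uv in obs])
    r=least_squares(f,p0,loss='soft_l1');return r.x,f(r.x).reshape(-1,2)
E
python3 - <<'E'
from fit import *
t=load('top0');s=load('scene0')
S=[(.18,.105,.014),(.18,-.105,.014),(-.18,.105,.014),(-.18,-.105,.014),(.005,.039,.026),(.005,-.039,.026)]
to=[A(50,160),A(597,30),B(97,520),B(613,397),B(145,18),A(537,518)]
so=[C(455,37),C(690,207),C(25,337),C(252,562),C(333,217),C(423,290)]
a=[(t,X,u) for X,u in zip(S,to)];b=[(s,X,u) for X,u in zip(S,so)]
for o in(a,b,a+b):
    p,r=fit(o,[.5,.25,.2]);print(p[:2],np.degrees(p[2]));print(r.round(1).tolist())
K=[(.042,.025,.054),(.042,-.025,.054),(-.042,.025,.054),(-.042,-.025,.054)]
ct=[B(244,116),B(374,111),B(257,338),B(386,328)]
cs=[C(292,257),C(339,319),C(167,321),C(216,378)]
a=[(t,X,u) for X,u in zip(K,ct)];b=[(s,X,u) for X,u in zip(K,cs)]
for o in(a,b,a+b):
    p2,r=fit(o,[.5,.25,.2]);print(p2[:2],np.degrees(p2[2]));print(r.round(1).tolist())
print('case in station',T([0,0,-p[2]],[p2[0]-p[0],p2[1]-p[1],0]),np.degrees(p2[2]-p[2]))
np.savez('pose.npz',st=p,ca=p2)
from h import *
print([dep(t,*B(320,220)),dep(t,*B(500,300))])
E
```

```text
[0.55315431 0.26683306] 14.92763970654563
[[-1.1, -0.8], [0.3, -0.8], [-1.3, 1.1], [1.1, -0.0], [0.1, 0.1], [0.4, 0.2]]
[0.55385502 0.26471362] 14.981322204793809
[[1.1, -1.1], [3.2, -0.3], [-1.8, -0.3], [0.8, 2.6], [-1.0, -0.4], [-0.9, 0.0]]
[0.55336157 0.26589017] 15.017745850850115
[[-0.8, -0.7], [0.6, -0.9], [-0.7, 1.1], [1.7, -0.2], [0.6, 0.1], [0.9, 0.1], [0.6, -1.4], [2.6, -0.7], [-2.3, -0.6], [0.2, 2.2], [-1.5, -0.7], [-1.5, -0.4]]
[0.46939746 0.23868151] 4.568506548180501
[[-0.3, -0.3], [0.2, -0.8], [-0.5, 0.3], [0.6, 0.8]]
[0.46813505 0.23734484] 5.028887761322439
[[0.9, -0.5], [0.9, -1.7], [-0.5, 0.3], [-1.9, 1.9]]
[0.46891829 0.23827904] 4.9027048262246
[[-0.2, 0.1], [0.3, -0.6], [-0.1, 0.6], [0.9, 0.9], [1.1, -1.0], [1.1, -2.2], [-0.3, -0.4], [-1.7, 1.3]]
case in station [-0.08871372 -0.00478731  0.        ] -10.115041024625516
[array([0.47049002, 0.23690887, 0.05282747]), array([0.44257435, 0.16569493, 0.01674043])]
```

{"op": "carry_out", "data": {"steps": [{"fingers": 0.88, "x": -0.027, "y": 0.04}, {"fingers": 0.88, "x": -0.027, "y": 0.04}, {"fingers": 0.88, "x": -0.027, "y": 0.04}, {"fingers": 0.88, "x": -0.027, "y": 0.04}, {"fingers": 0.88, "x": -0.027, "y": 0.04}, {"fingers": 0.88, "x": -0.027, "y": 0.04}, {"fingers": 0.88, "x": -0.027, "y": 0.04}, {"fingers": 0.88, "x": -0.027, "y": 0.04}, {"fingers": 0.88, "rz": -0.1}, {"fingers": 0.88, "rz": -0.1}, {"fingers": 0.88, "rz": -0.1}, {"fingers": 0.88}]}}

```text
validation failed for argument at $.st...
```

{"op": "carry_out", "data": {"steps": [{"fingers": 0.88, "x": -0.027, "y": 0.04, "z": 0.0, "rx": 0.0, "ry": 0.0, "rz": 0.0}]}}

```text
time: 0.2
tool_pos: [0.1478, 0.4778, 0.3028]
orientation: [-179.9, 0.1, 77.5]
contact_force: [1.8, 0.8, -0.4]
grip_width: 0.0734
```

{"op": "carry_out", "data": {"steps": [{"fingers": 0.88, "x": -0.027, "y": 0.041, "z": 0, "rx": 0, "ry": 0, "rz": 0}, {"fingers": 0.88, "x": -0.027, "y": 0.041, "z": 0, "rx": 0, "ry": 0, "rz": 0}, {"fingers": 0.88, "x": -0.027, "y": 0.041, "z": 0, "rx": 0, "ry": 0, "rz": 0}, {"fingers": 0.88, "x": -0.027, "y": 0.041, "z": 0, "rx": 0, "ry": 0, "rz": 0}, {"fingers": 0.88, "x": -0.027, "y": 0.041, "z": 0, "rx": 0, "ry": 0, "rz": 0}, {"fingers": 0.88, "x": -0.027, "y": 0.041, "z": 0, "rx": 0, "ry": 0, "rz": 0}, {"fingers": 0.88, "x": -0.027, "y": 0.041, "z": 0, "rx": 0, "ry": 0, "rz": 0}, {"fingers": 0.88, "x": 0, "y": 0, "z": 0, "rx": 0, "ry": 0, "rz": -0.1}, {"fingers": 0.88, "x": 0, "y": 0, "z": 0, "rx": 0, "ry": 0, "rz": -0.1}, {"fingers": 0.88, "x": 0, "y": 0, "z": 0, "rx": 0, "ry": 0, "rz": -0.1}, {"fingers": 0.88, "x": 0, "y": 0, "z": 0, "rx": 0, "ry": 0, "rz": 0}]}}

```text
time: 1.3
tool_pos: [0.3941, 0.2186, 0.3]
orientation: [-179.7, 0.2, 95.0]
contact_force: [0.4, 0.1, 0.2]
grip_width: 0.0101
```

{"op": "carry_out", "data": {"steps": [{"fingers": 0.88, "x": 0.013, "y": -0.01, "z": 0.02, "rx": 0, "ry": 0, "rz": 0}, {"fingers": 0.88, "x": 0, "y": 0, "z": 0.04, "rx": 0, "ry": 0, "rz": 0}, {"fingers": 0.88, "x": 0, "y": 0, "z": 0.04, "rx": 0, "ry": 0, "rz": 0}, {"fingers": 0.88, "x": 0, "y": 0, "z": 0.04, "rx": 0, "ry": 0, "rz": 0}, {"fingers": 0.88, "x": 0, "y": 0, "z": 0, "rx": 0, "ry": 0, "rz": 0}]}}

```text
time: 1.8
tool_pos: [0.3819, 0.2312, 0.1566]
orientation: [-179.9, 0.1, 94.2]
contact_force: [-0.0, 0.1, 1.1]
grip_width: 0.0101
```

```bash
python3 - <<'E'
from h import *
t=snap('top','top1');s=snap('scene','sc1')
c=t['color'][230:360,250:410];c=cv2.convertScaleAbs(c,alpha=1.6);c=cv2.resize(c,None,fx=4,fy=4,interpolation=cv2.INTER_CUBIC)
d=s['color'][170:350,150:350];d=cv2.convertScaleAbs(d,alpha=1.6);cv2.imwrite('pics/sc1c.png',cv2.resize(d,None,fx=3,fy=3,interpolation=cv2.INTER_CUBIC))
cv2.imwrite('pics/top1c.png',c)
z=status.sense();print(z['tool_pos'],z['orientation'],z['joints'])
E
```

```text
[0.38420923 0.2318748  0.16092823] [1.79647164e+02 4.78227269e-02 9.42480079e+01] [ 16.14159788  18.76025537 108.80544682  -0.15145937  52.09898867
 -78.01386563]
```

View pics/sc1c.png

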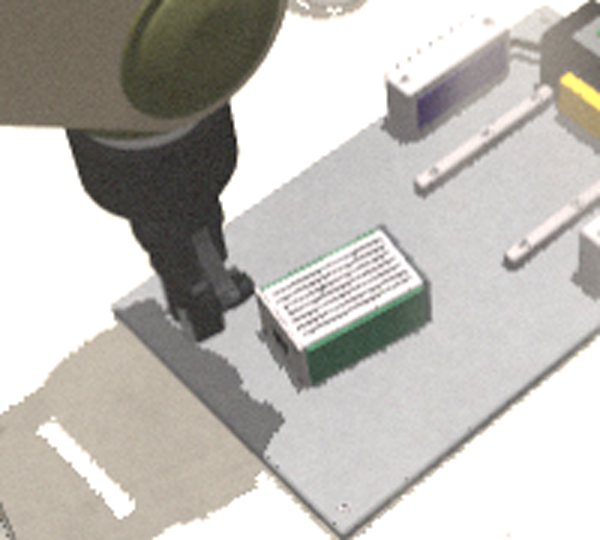

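View pics/top1c.png

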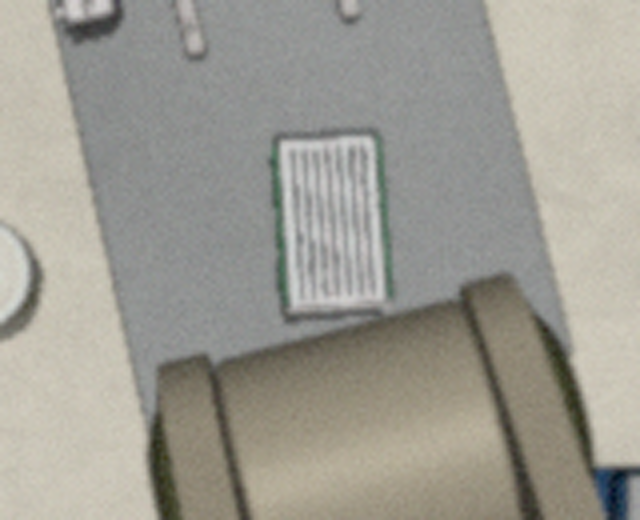

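```bash
python3 - <<'E'
from h import *
s=load('sc1')
d=s['color'][220:300,190:270];d=cv2.convertScaleAbs(d,alpha=2.5);cv2.imwrite('pics/sc1d.png',cv2.resize(d,None,fx=8,fy=7,interpolation=cv2.INTER_CUBIC))
h=np.radians(4.25);o=np.array([.3842,.2319,.1609]);f=np.array([np.cos(h),np.sin(h),0]);l=np.array([-np.sin(h),np.cos(h),0])
for x in(-.0195,-.005,.005,.0195):
  for y in (-.011,.011):
    print(x,y,np.round(proj(s,o+l*x+f*y-[0,0,.073]),1))
for v in range(245,286,4):
  r=[]
  for u in range(204,240,4):
    P=dep(s,u,v)-o; r.append('%4d,%4d,%4d'%(P@l*1e3,P@f*1e3,P[2]*1e3))
  print(v,' | '.join(r))
E
```

```text
-0.0195 -0.011 [215.5 287.7]
-0.0195 0.011 [228.  281.4]
-0.005 -0.011 [211.3 281.3]
-0.005 0.011 [223.7 275. ]
0.005 -0.011 [208.4 276.9]
0.005 0.011 [220.8 270.7]
0.0195 -0.011 [204.4 270.6]
0.0195 0.011 [216.7 264.6]
245  -21, -12,  36 |  -38, -12,  53 |  -37,  -6,  49 |  -37,   0,  45 |  -39,   4,  44 |  107,  58,-147 |  103,  65,-148 |   97,  70,-145 |   96,  77,-148
249  -19, -13,  25 |  -34, -12,  41 |  -37,  -7,  40 |  -37,  -1,  36 |  -40,   2,  36 |  -20,  14,   7 |   94,  60,-147 |   90,  66,-147 |   87,  72,-148
253  -20, -15,  18 |  -30, -12,  27 |  -41, -10,  37 |  -41,  -4,  34 |  -43,   0,  32 |  -20,  13,  -2 |   87,  56,-149 |   82,  62,-147 |   80,  68,-149
257  -17, -16,   7 |  -25, -12,  12 |  -33,  -8,  18 |  -42,  -5,  26 |  -47,  -1,  29 |  -50,   2,  29 |   77,  51,-145 |   74,  58,-147 |   70,  64,-147
261  -17, -17,  -1 |  -19, -12,  -2 |  -20,  -6,  -5 |  -11,   1, -22 |  -48,  -3,  23 |  -54,   0,  26 |  -55,   5,  23 |  -58,  10,  23 |   66,  61,-152
265    9, -11, -46 |  -20, -13, -11 |  -16,  -6, -20 |  -46,  -9,  15 |  -54,  -6,  22 |  -57,  -2,  22 |  -60,   2,  22 |  -61,   7,  19 |   51,  54,-142
269   77,   4,-146 |  -16, -14, -25 |  -17,  -8, -27 |  -54, -13,  18 |  -59,  -9,  20 |  -62,  -4,  20 |  -63,   0,  17 |   49,  45,-145 |   19,  41,-108
273   68,   0,-145 |    5,  -9, -63 |  -28, -13, -21 |  -48, -13,   1 |  -63, -12,  18 |  -49,  -1,  -6 |   46,  35,-146 |   42,  41,-145 |   23,  41,-123
277   63,  -3,-148 |   59,   2,-147 |  -13, -10, -51 |  -46, -13, -10 |  -17,   0, -54 |  -12,   8, -68 |   38,  31,-145 |   34,  36,-144 |   30,  42,-145
281   53,  -7,-144 |   49,  -1,-144 |  -12, -11, -62 |  -18,  -7, -59 |  -18,  -1, -63 |   35,  21,-146 |   30,  27,-144 |   26,  33,-144 |   24,  39,-146
285   47, -10,-147 |   42,  -5,-145 |   38,   0,-145 |   36,   6,-147 |   31,  11,-145 |   25,  17,-142 |   24,  23,-146 |   21,  29,-147 |   17,  35,-146
```

View pics/sc1d.png

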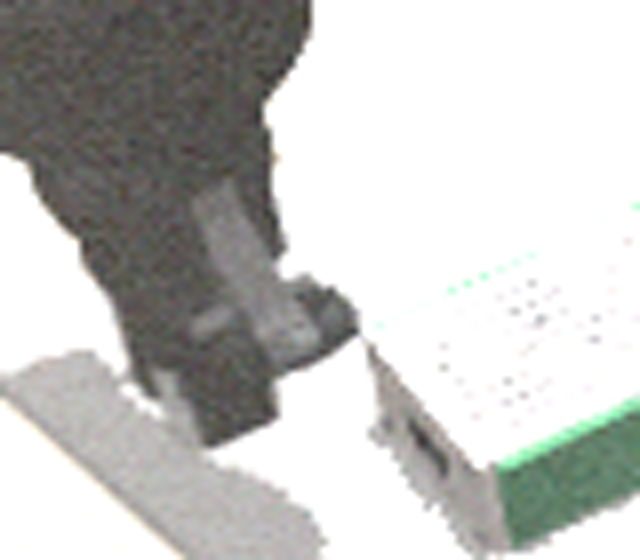

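{"op": "carry_out", "data": {"steps": [{"fingers": 0.88, "x": -0.001, "y": 0, "z": 0.03, "rx": 0, "ry": 0, "rz": -0.011}, {"fingers": 0.88, "x": 0, "y": 0, "z": 0.025, "rx": 0, "ry": 0, "rz": 0}, {"fingers": 0.88, "x": 0, "y": 0, "z": 0.005, "rx": 0, "ry": 0, "rz": 0}, {"fingers": 0.88, "x": 0, "y": 0, "z": 0, "rx": 0, "ry": 0, "rz": 0}]}}

```text
time: 2.3
tool_pos: [0.3899, 0.2327, 0.1083]
orientation: [178.7, -0.1, 94.7]
contact_force: [0.4, -0.5, 0.1]
grip_width: 0.0104
```

```bash
cat > st.py <<'E'
from h import *
from scipy.spatial.transform import Rotation as Ro
import sys
z=status.sense();R=Ro.from_euler('xyz',z['orientation'],degrees=True)
p=np.load('pose.npz');S=p['st']
o=z['tool_pos'];d=o-[S[0],S[1],0];c,s=np.cos(S[2]),np.sin(S[2])
print('t',z['time'],'tcp',o.round(4),'rpy',z['orientation'].round(2),'F',z['contact_force'].round(1))
print('station frame tcp',(np.array([c*d[0]+s*d[1],-s*d[0]+c*d[1],d[2]])*1e3).round(1),'head',round(z['orientation'][2]-90-np.degrees(S[2]),2))
if len(sys.argv)>1:  # target: station x y (mm) z head(deg)
    a=[float(v) for v in sys.argv[1:]]
    T=np.array([S[0]+(c*a[0]-s*a[1])/1e3,S[1]+(s*a[0]+c*a[1])/1e3,a[2]/1e3])
    Rt=Ro.from_euler('xyz',[180,0,90+np.degrees(S[2])+a[3]],degrees=True)
    print('shift mm',(R.inv().apply(T-o)*1e3).round(1),'rot rad',(R.inv()*Rt).as_rotvec().round(4))
E
python3 -c "
from h import *
p=np.load('pose.npz');S=p['st'];C=p['ca'];c,s=np.cos(S[2]),np.sin(S[2]);d=C[:2]-S[:2];h=C[2]-S[2]
x,y=c*d[0]+s*d[1],-s*d[0]+c*d[1];
for b in(.042,.075,.085):print(b,(x-b*np.cos(h))*1e3,(y-b*np.sin(h))*1e3)"
python3 st.py -165 9 98 -10.1
```

```text
0.042 -130.06091703062577 2.5889500645594032
0.075 -162.5480016469332 8.384580585295023
0.085 -172.39257274278393 10.140832258245213
t 2.3 tcp [0.3899 0.2327 0.1083] rpy [ 1.7872e+02 -1.4000e-01  9.4740e+01] F [ 0.4 -0.5  0.1]
station frame tcp [-166.5   10.3  108.3] head -10.28
shift mm [-1.   1.5 10.4] rot rad [ 0.0223 -0.0023 -0.0032]
```

{"op": "carry_out", "data": {"steps": [{"fingers": 0.88, "x": -0.001, "y": 0.0, "z": 0.005, "rx": 0.022, "ry": -0.002, "rz": -0.003}, {"fingers": 0.88, "x": 0, "y": 0, "z": 0.004, "rx": 0, "ry": 0, "rz": 0}, {"fingers": 0.88, "x": 0, "y": 0, "z": 0, "rx": 0, "ry": 0, "rz": 0}, {"fingers": 0.88, "x": 0, "y": 0, "z": 0, "rx": 0, "ry": 0, "rz": 0}]}}

```text
time: 2.7
tool_pos: [0.3923, 0.2323, 0.1031]
orientation: [179.7, -0.1, 94.9]
contact_force: [0.6, -0.4, 0.1]
grip_width: 0.01
```

```bash
python3 st.py -155 7 99 -10.1; python3 - <<'E'
from h import *
s=snap('scene','sc2')
d=s['color'][200:320,180:340];d=cv2.convertScaleAbs(d,alpha=2);cv2.imwrite('pics/sc2c.png',cv2.resize(d,None,fx=5,fy=5,interpolation=cv2.INTER_CUBIC))
E
```

```text
t 2.7 tcp [0.3923 0.2323 0.1031] rpy [ 1.7967e+02 -9.0000e-02  9.4900e+01] F [ 0.6 -0.4  0.1]
station frame tcp [-164.3    9.3  103.1] head -10.12
shift mm [-0.6  9.5  4.1] rot rad [ 0.0058 -0.0016 -0.0004]
```

View pics/sc2c.png

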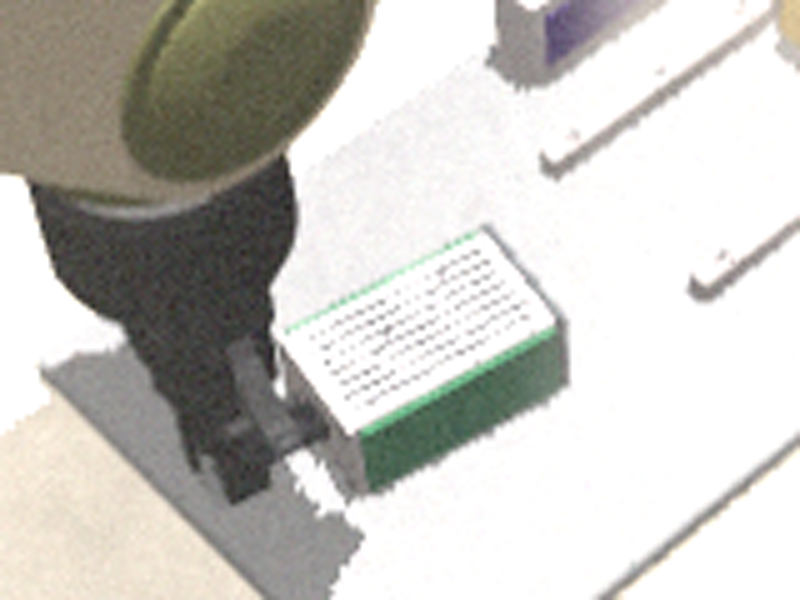

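{"op": "carry_out", "data": {"steps": [{"fingers": 0.88, "x": -0.001, "y": 0.006, "z": 0.002, "rx": 0.006, "ry": -0.002, "rz": 0}, {"fingers": 0.88, "x": 0, "y": 0.004, "z": 0.002, "rx": 0, "ry": 0, "rz": 0}, {"fingers": 0.88, "x": 0, "y": 0.003, "z": 0.001, "rx": 0, "ry": 0, "rz": 0}, {"fingers": 0.88, "x": 0, "y": 0.001, "z": 0, "rx": 0, "ry": 0, "rz": 0}, {"fingers": 0.88, "x": 0, "y": 0, "z": 0, "rx": 0, "ry": 0, "rz": 0}]}}

```text
time: 3.25
tool_pos: [0.4078, 0.2325, 0.0978]
orientation: [-180.0, 0.0, 94.9]
contact_force: [-0.1, 0.5, 0.4]
grip_width: 0.0105
```

```bash
python3 st.py -140 4.4 99 -10.1
```

```text
t 3.25 tcp [0.4078 0.2325 0.0978] rpy [-1.7998e+02  3.0000e-02  9.4890e+01] F [-0.1  0.5  0.4]
station frame tcp [-149.2    5.5   97.8] head -10.13
shift mm [ 0.5  9.3 -1.2] rot rad [-0.0004  0.0006 -0.0005]
```

{"op": "carry_out", "data": {"steps": [{"fingers": 0.88, "x": 0, "y": 0.002, "z": 0, "rx": 0, "ry": 0, "rz": 0}, {"fingers": 0.88, "x": 0, "y": 0.002, "z": 0, "rx": 0, "ry": 0, "rz": 0}, {"fingers": 0.88, "x": 0, "y": 0.002, "z": 0, "rx": 0, "ry": 0, "rz": 0}]}}

```text
time: 3.55
tool_pos: [0.4139, 0.2331, 0.0978]
orientation: [-180.0, 0.0, 94.9]
contact_force: [-0.5, -0.1, -0.3]
grip_width: 0.0104
```

{"op": "carry_out", "data": {"steps": [{"fingers": 0.88, "x": 0, "y": 0.002, "z": 0, "rx": 0, "ry": 0, "rz": 0}, {"fingers": 0.88, "x": 0, "y": 0.002, "z": 0, "rx": 0, "ry": 0, "rz": 0}]}}

```text
time: 3.75
tool_pos: [0.4173, 0.2334, 0.0977]
orientation: [-179.8, 0.0, 94.9]
contact_force: [-6.0, -0.7, 5.4]
grip_width: 0.0103
```

```bash
python3 st.py -130 3.1 98 -10.1; python3 - <<'E'
from h import *
s=snap('scene','sc3')
d=s['color'][200:320,180:340];d=cv2.convertScaleAbs(d,alpha=2);cv2.imwrite('pics/sc3c.png',cv2.resize(d,None,fx=5,fy=5,interpolation=cv2.INTER_CUBIC))
t=snap('top','top3')
c=t['color'][230:360,250:410];c=cv2.convertScaleAbs(c,alpha=1.6);c=cv2.resize(c,None,fx=4,fy=4,interpolation=cv2.INTER_CUBIC);cv2.imwrite('pics/top3c.png',c)
print(status.sense()['contact_force'],status.sense()['wrist_torque'])
E
```

```text
t 3.75 tcp [0.4173 0.2334 0.0977] rpy [-1.7978e+02  5.0000e-02  9.4910e+01] F [-6.  -0.7  5.4]
station frame tcp [-139.8    3.9   97.7] head -10.11
shift mm [ 0.9  9.8 -0.3] rot rad [-0.0039  0.0008 -0.0002]
[-4.73102375  0.17349564  3.17287904] [-0.00643515  0.66200956  0.03733653]
```

View pics/sc3c.png

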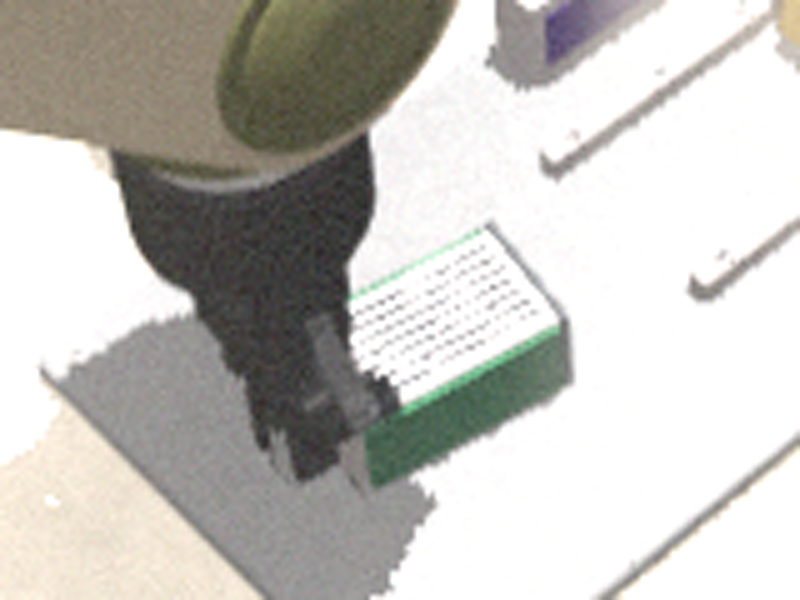

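View pics/top3c.png

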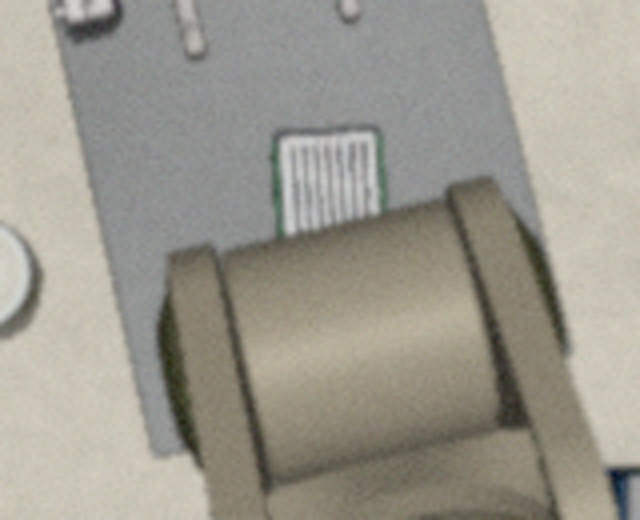

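{"op": "carry_out", "data": {"steps": [{"fingers": 0.88, "x": -0.0004, "y": 0.004, "z": 0, "rx": -0.004, "ry": 0, "rz": -0.022}, {"fingers": 0.88, "x": -0.0005, "y": 0.004, "z": 0, "rx": 0, "ry": 0, "rz": -0.022}, {"fingers": 0.88, "x": -0.0006, "y": 0.004, "z": 0, "rx": 0, "ry": 0, "rz": -0.022}, {"fingers": 0.88, "x": -0.0007, "y": 0.004, "z": 0, "rx": 0, "ry": 0, "rz": -0.022}]}}

```text
time: 4.25
tool_pos: [0.4304, 0.2328, 0.0974]
orientation: [-179.4, 0.1, 100.2]
contact_force: [-6.4, -0.6, 5.6]
grip_width: 0.0105
```

```bash
python3 st.py -108 -4.7 98 0
```

```text
t 4.25 tcp [0.4304 0.2328 0.0974] rpy [-1.7939e+02  9.0000e-02  1.0017e+02] F [-6.4 -0.6  5.6]
station frame tcp [-1.274e+02 -1.000e-01  9.740e+01] head -4.84
shift mm [-3.  19.7 -0.8] rot rad [-0.0107  0.0011 -0.0845]
```

{"op": "carry_out", "data": {"steps": [{"fingers": 0.88, "x": -0.0004, "y": 0.004, "z": -0.0005, "rx": -0.006, "ry": 0, "rz": -0.017}, {"fingers": 0.88, "x": -0.0005, "y": 0.004, "z": -0.0003, "rx": -0.004, "ry": 0, "rz": -0.017}, {"fingers": 0.88, "x": -0.0006, "y": 0.004, "z": -0.0002, "rx": -0.003, "ry": 0, "rz": -0.016}, {"fingers": 0.88, "x": -0.0007, "y": 0.004, "z": 0, "rx": -0.002, "ry": 0, "rz": -0.016}]}}

```text
time: 4.65
tool_pos: [0.4465, 0.2337, 0.0977]
orientation: [179.9, 0.1, 104.2]
contact_force: [-3.5, -0.4, 1.8]
grip_width: 0.0099
```

```bash
python3 st.py -108 -4.7 98 0
python3 - <<'E'
from h import *
s=snap('scene','sc4')
d=s['color'][160:320,180:390];d=cv2.convertScaleAbs(d,alpha=1.8);cv2.imwrite('pics/sc4c.png',cv2.resize(d,None,fx=3.8,fy=3.7,interpolation=cv2.INTER_CUBIC))
t=snap('top','top4')
c=t['color'][200:330,250:410];c=cv2.convertScaleAbs(c,alpha=1.6);c=cv2.resize(c,None,fx=4.5,fy=4.5,interpolation=cv2.INTER_CUBIC);cv2.imwrite('pics/top4c.png',c)
E
```

```text
t 4.65 tcp [0.4465 0.2337 0.0977] rpy [1.7991e+02 1.0000e-01 1.0420e+02] F [-3.5 -0.4  1.8]
station frame tcp [-111.6   -3.5   97.7] head -0.81
shift mm [-1.2  3.6 -0.3] rot rad [ 0.0016  0.0017 -0.0142]
```

View pics/sc4c.png

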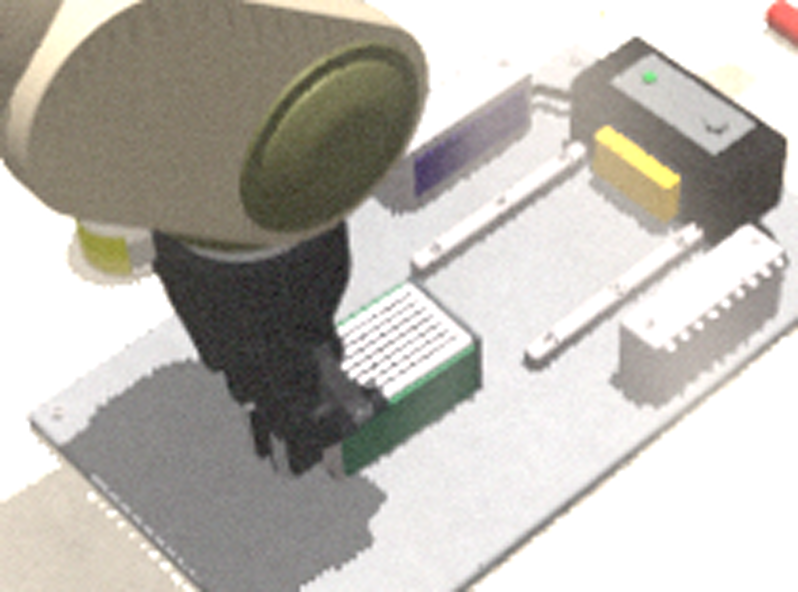

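View pics/top4c.png

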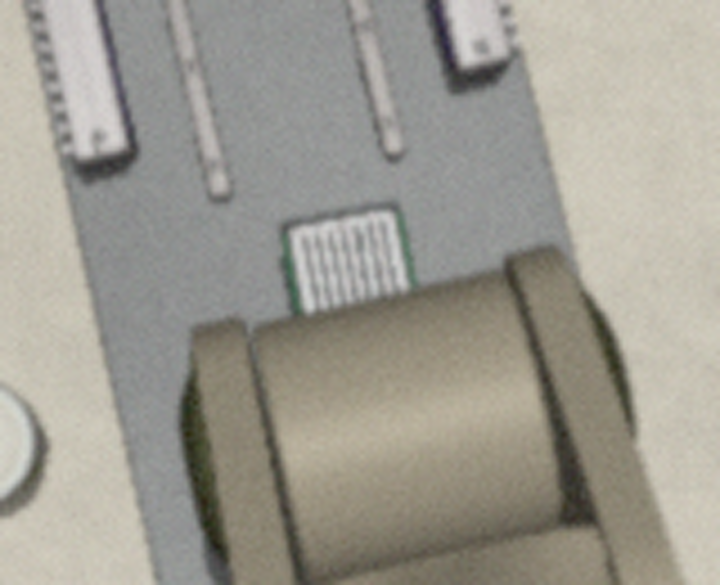

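```bash
cat > fe.py <<'E'
from fit import *
def stn(P):
    S=np.load('pose.npz')['st'];c,s=np.cos(S[2]),np.sin(S[2]);d=P[:2]-S[:2];return np.array([c*d[0]+s*d[1],-s*d[0]+c*d[1]])*1e3
def m(f,crop,fs,pts):
    s=load(f)
    for x,y,z in pts:
        u,v=cv((x,y),crop,fs);print((x,y,z),stn(atz(s,u,v,z)).round(1))
E
python3 - <<'E'
from fe import *
m('top4',(250,200),4.5,[(286,214,.054),(402,203,.054),(295,310,.054),(411,290,.054),(222,196,.026),(394,156,.026)])
E
```

```text
(286, 214, 0.054) [-11.9  14.7]
(402, 203, 0.054) [-18.9 -33.8]
(295, 310, 0.054) [-52.   20.4]
(411, 290, 0.054) [-55.3 -28.6]
(222, 196, 0.026) [ 5.3 39.5]
(394, 156, 0.026) [  4.7 -37. ]
```

```bash
cat > cl.py <<'E'
from fe import *
import sys
for f in sys.argv[1:]:
    s=load(f);K=s['intrinsics'];z=s['z_map']
    v,u=np.mgrid[150:330,250:400]
    und=cv2.undistortPoints(np.stack([u.ravel(),v.ravel()],1).astype(np.float64)[:,None],K,np.array([float(s['k1']),0,0,0]))[:,0]
    zz=z[150:330,250:400].ravel();X=(np.c_[und,np.ones(len(und))]*zz[:,None]-s['t'])@s['R']
    S=np.load('pose.npz')['st'];c,si=np.cos(S[2]),np.sin(S[2]);d=X[:,:2]-S[:2]
    q=np.c_[c*d[:,0]+si*d[:,1],-si*d[:,0]+c*d[:,1]]*1e3
    ok=(X[:,2]>.044)&(X[:,2]<.064)&(abs(q[:,1])<50)&(q[:,0]<60)&(q[:,0]>-150)
    q=q[ok];print(f,len(q),X[ok,2].mean(),cv2.minAreaRect(q.astype(np.float32)))
    for a in range(-140,60,8):
        w=q[(q[:,0]>=a)&(q[:,0]<a+8)]
        if len(w)>8: print(a+4,np.percentile(w[:,1],[2,98]).round(1),len(w))
E
python3 cl.py top0 top3 top4
```

```text
top0 1241 0.0526503505366074 ((-88.87506866455078, -4.2959136962890625), (51.91673278808594, 84.75701141357422), 80.35271453857422)
-128 [-22.5  24.9] 93
-120 [-23.9  25.7] 118
-112 [-26.2  25.2] 123
-104 [-26.2  23.5] 119
-96 [-27.9  21.3] 119
-88 [-30.2  20.9] 122
-80 [-30.   19.7] 117
-72 [-32.   17.4] 118
-64 [-34.4  16.6] 120
-56 [-34.5  15.7] 119
-48 [-29.1  13.9] 66
top3 665 0.052683906397389534 ((-69.64605712890625, -7.883852005004883), (52.04582214355469, 48.95320129394531), 80.24446105957031)
-88 [-30.4  20.3] 94
-80 [-31.   19.6] 123
-72 [-32.   17.5] 117
-64 [-34.2  15.7] 119
-56 [-35.1  15.7] 121
-48 [-32.7  13.8] 85
top4 552 0.05274758760788853 ((-34.91539001464844, -6.623685836791992), (52.21754837036133, 38.712547302246094), 87.75328826904297)
-56 [-29.4  17.2] 24
-48 [-30.2  19. ] 115
-40 [-31.5  18.6] 118
-32 [-31.5  18.6] 118
-24 [-31.8  17.4] 114
-16 [-29.7  16.1] 63
```

```bash
cat > ov.py <<'E'
from fe import *
import sys
f=sys.argv[1];cx,cy,h=map(float,sys.argv[2:5]);o=(int(sys.argv[5]),int(sys.argv[6]))
s=load(f);S=np.load('pose.npz')['st']
k=6;c=cv2.convertScaleAbs(s['color'][o[1]:o[1]+95,o[0]:o[0]+130],alpha=1.6);c=cv2.resize(c,None,fx=k,fy=k,interpolation=cv2.INTER_CUBIC)
pts=[]
for a,b in((42,26),(42,-26),(-42,-26),(-42,26)):
    q=T([cx/1e3,cy/1e3,np.radians(h)],[a/1e3,b/1e3,.054]);u,v=proj(s,T(S,q));pts.append([(u-o[0]+.5)*k-.5,(v-o[1]+.5)*k-.5])
cv2.polylines(c,[np.int32(np.round(pts))],True,(0,0,255),1)
cv2.imwrite(f'pics/ov_{f}_{sys.argv[7]}.png',c)
E
python3 ov.py top4 -58.6 -5.7 -2.2 260 200 a; python3 ov.py top4 -57 -3.8 -8 260 200 b
```

```text
(no output)
```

View pics/ov_top4_a.png

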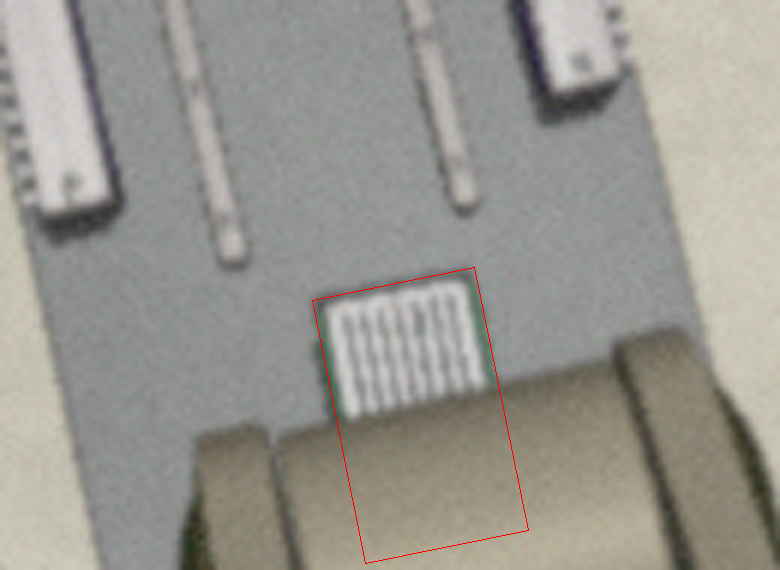

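View pics/ov_top4_b.png

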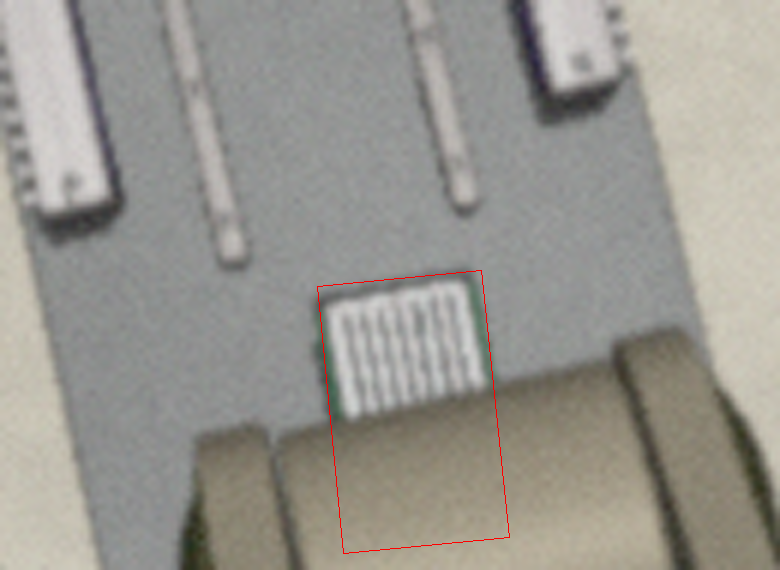

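```bash
cat > wp.py <<'E'
from fe import *
import sys
# bright+striped top plate -> station coordinates, edges by bins
for f in sys.argv[1:]:
    s=load(f);g=s['color'].astype(float)
    b=cv2.resize(s['color'],None,fx=4,fy=4,interpolation=cv2.INTER_CUBIC).astype(float)
    sat=b.max(2)-b.min(2);v=b.mean(2)
    S=np.load('pose.npz')['st']
    # sample on station grid at z=.054
    xs=np.arange(-140,60,.5);ys=np.arange(-45,45,.5)
    G=np.zeros((len(xs),len(ys),3),np.float32)
    M=np.array([[proj(s,T(S,[x/1e3,y/1e3,.054])) for y in ys] for x in xs],np.float32)
    G=cv2.remap(s['color'],M[...,0],M[...,1],cv2.INTER_CUBIC)
    im=cv2.convertScaleAbs(G[::-1,::-1],alpha=1.6)
    cv2.imwrite(f'pics/rect_{f}.png',cv2.resize(im,None,fx=3,fy=1.5 if 0 else 3)[:1200][:, :][::2,::2])
E
python3 wp.py top0 top4; python3 - <<'E'
import cv2,numpy as np
a=cv2.imread('pics/rect_top0.png');b=cv2.imread('pics/rect_top4.png');print(a.shape);cv2.imwrite('pics/rects.png',np.hstack([a,b]))
E
```

```text
(600, 270, 3)
```

View pics/rects.png

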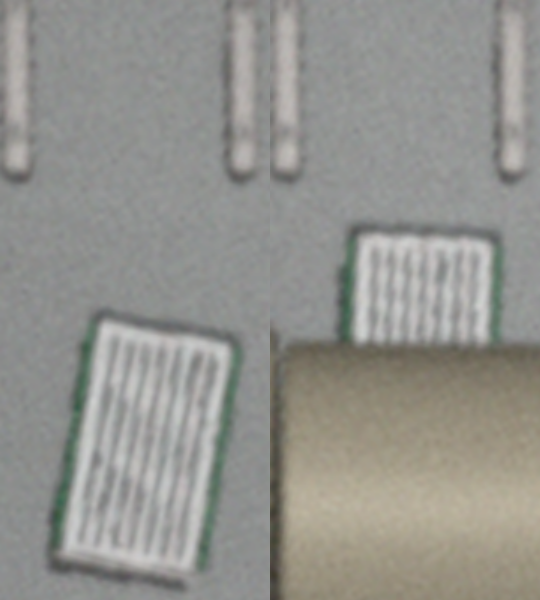

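{"op": "carry_out", "data": {"steps": [{"fingers": 0.88, "x": -0.0007, "y": 0.0035, "z": 0, "rx": 0.001, "ry": 0.001, "rz": -0.024}, {"fingers": 0.88, "x": -0.0008, "y": 0.0035, "z": 0, "rx": 0, "ry": 0, "rz": -0.024}, {"fingers": 0.88, "x": -0.001, "y": 0.0035, "z": 0, "rx": 0, "ry": 0, "rz": -0.024}, {"fingers": 0.88, "x": -0.001, "y": 0.0035, "z": 0, "rx": 0, "ry": 0, "rz": -0.024}]}}

```text
time: 5.15
tool_pos: [0.4617, 0.2342, 0.0979]
orientation: [-180.0, 0.0, 110.1]
contact_force: [-3.5, -0.2, 1.3]
grip_width: 0.0104
```

```bash
python3 st.py -98 -7 98 4.7
python3 -c "
from h import *
snap('top','top5')"; python3 wp.py top5; python3 cl.py top5
```

```text
t 5.15 tcp [0.4617 0.2342 0.0979] rpy [-1.7998e+02  4.0000e-02  1.1010e+02] F [-3.5 -0.2  1.3]
station frame tcp [-96.8  -6.8  97.9] head 5.08
shift mm [-0.1 -1.3 -0.1] rot rad [-0.0004  0.0007  0.0066]
top5 471 0.052803396923938144 ((-17.96109962463379, -3.788776397705078), (33.317344665527344, 51.90828323364258), 0.6330799460411072)
-32 [-28.6  20.4] 89
-24 [-28.7  21.1] 115
-16 [-28.3  21.1] 117
-8 [-27.9  21.2] 115
0 [-26.   20.6] 35
```

View pics/rect_top5.png

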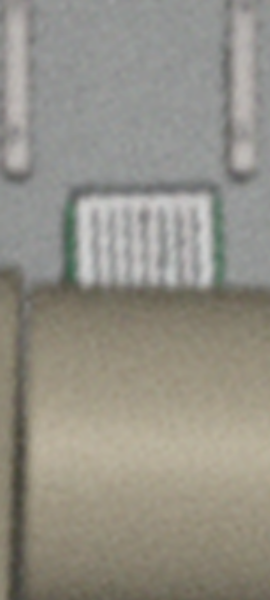

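{"op": "carry_out", "data": {"steps": [{"fingers": 0.88, "x": 0, "y": 0.003, "z": 0, "rx": 0, "ry": 0, "rz": 0}, {"fingers": 0.88, "x": 0, "y": 0.003, "z": 0, "rx": 0, "ry": 0, "rz": 0}, {"fingers": 0.88, "x": 0, "y": 0.003, "z": 0, "rx": 0, "ry": 0, "rz": 0}]}}

```text
time: 5.5
tool_pos: [0.4712, 0.2374, 0.0979]
orientation: [-180.0, 0.1, 110.2]
contact_force: [-3.6, -1.9, 1.1]
grip_width: 0.0101
```

```bash
python3 st.py -77 -4 98 4
python3 -c "
from h import *
snap('top','top6');s=snap('scene','sc6')
d=s['color'][160:320,180:390];d=cv2.convertScaleAbs(d,alpha=1.8);cv2.imwrite('pics/sc6c.png',cv2.resize(d,None,fx=3.8,fy=3.7,interpolation=cv2.INTER_CUBIC))"; python3 wp.py top6; python3 cl.py top6
```

```text
t 5.5 tcp [0.4712 0.2374 0.0979] rpy [-1.7999e+02  5.0000e-02  1.1016e+02] F [-3.6 -1.9  1.1]
station frame tcp [-86.7  -6.3  97.9] head 5.14
shift mm [ 1.4  9.9 -0.1] rot rad [-0.0002  0.0009  0.0199]
top6 415 0.052812372587460736 ((-7.127132415771484, -0.7290325164794922), (30.740028381347656, 51.87086486816406), 3.082057237625122)
-24 [-25.   18.4] 17
-16 [-26.1  23.9] 117
-8 [-25.7  24. ] 110
0 [-24.9  24. ] 115
8 [-23.   24.1] 56
```

View pics/rect_top6.png

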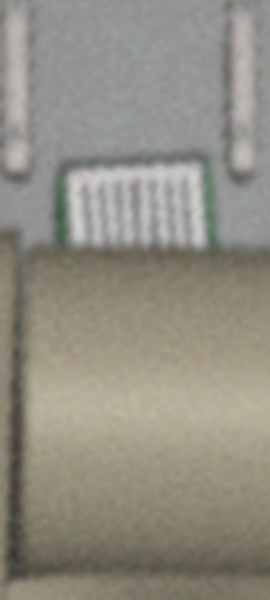

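View pics/sc6c.png

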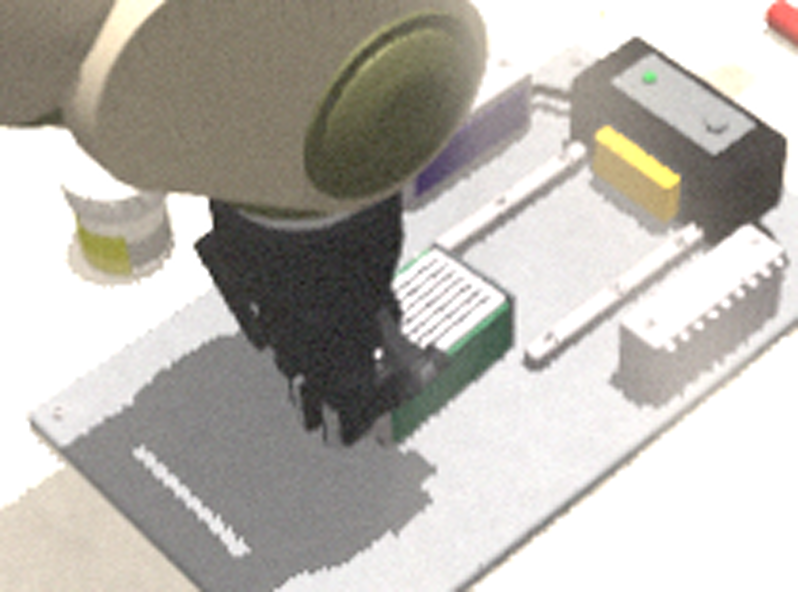

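{"op": "carry_out", "data": {"steps": [{"fingers": 0.88, "x": 0.0004, "y": 0.0035, "z": 0, "rx": 0, "ry": 0, "rz": 0.009}, {"fingers": 0.88, "x": 0.0005, "y": 0.0035, "z": 0, "rx": 0, "ry": 0, "rz": 0.009}, {"fingers": 0.88, "x": 0.0005, "y": 0.0035, "z": 0, "rx": 0, "ry": 0, "rz": 0.009}, {"fingers": 0.88, "x": 0.0005, "y": 0.0035, "z": 0, "rx": 0, "ry": 0, "rz": 0.009}, {"fingers": 0.88, "x": 0.0006, "y": 0.0035, "z": 0, "rx": 0, "ry": 0, "rz": 0.009}]}}

```text
time: 6.1
tool_pos: [0.4879, 0.2462, 0.098]
orientation: [-180.0, 0.0, 107.4]
contact_force: [-3.3, -2.2, 2.7]
grip_width: 0.0099
```

```bash
python3 st.py -60 -1 98 1
python3 -c "
from h import *
snap('top','top7')"; python3 wp.py top7; python3 cl.py top7
```

```text
t 6.1 tcp [0.4879 0.2462 0.098 ] rpy [-1.7998e+02  4.0000e-02  1.0739e+02] F [-3.3 -2.2  2.7]
station frame tcp [-68.4  -2.   98. ] head 2.37
shift mm [ 0.7  8.4 -0. ] rot rad [-0.0003  0.0008  0.0239]
top7 328 0.05251707130769617 ((14.423296928405762, 1.488901138305664), (23.652446746826172, 51.92422866821289), 1.6410269737243652)
0 [-21.6  18.1] 10
8 [-23.6  26. ] 113
16 [-23.1  26.4] 118
24 [-22.4  25.9] 87
```

View pics/rect_top7.png

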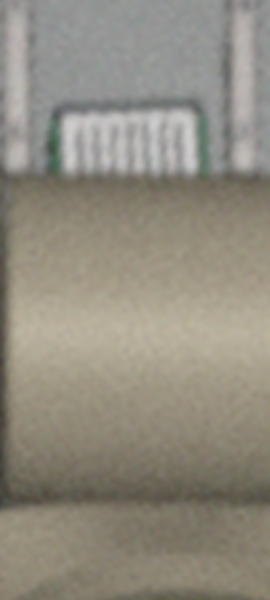

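{"op": "carry_out", "data": {"steps": [{"fingers": 0.88, "x": 0.0, "y": 0.0035, "z": 0, "rx": 0, "ry": 0, "rz": 0.006}, {"fingers": 0.88, "x": 0.0, "y": 0.0035, "z": 0, "rx": 0, "ry": 0, "rz": 0.006}, {"fingers": 0.88, "x": 0.0001, "y": 0.0035, "z": 0, "rx": 0, "ry": 0, "rz": 0.006}, {"fingers": 0.88, "x": 0.0001, "y": 0.0035, "z": 0, "rx": 0, "ry": 0, "rz": 0.006}, {"fingers": 0.88, "x": 0.0001, "y": 0.0035, "z": 0, "rx": 0, "ry": 0, "rz": 0.004}, {"fingers": 0.88, "x": 0, "y": 0.0035, "z": 0, "rx": 0, "ry": 0, "rz": 0}]}}

```text
time: 6.75
tool_pos: [0.5094, 0.2533, 0.098]
orientation: [-180.0, 0.0, 105.6]
contact_force: [-4.1, -1.7, 2.1]
grip_width: 0.0102
```

```bash
python3 st.py -40 0 98 0.5
python3 -c "
from h import *
snap('top','top8');s=snap('scene','sc8')
d=s['color'][160:320,180:390];d=cv2.convertScaleAbs(d,alpha=1.8);cv2.imwrite('pics/sc8c.png',cv2.resize(d,None,fx=3.8,fy=3.7,interpolation=cv2.INTER_CUBIC))"; sed -i 's/np.arange(-140,60,.5)/np.arange(-60,140,.5)/;s/q\[:,0\]<60/q[:,0]<108/;s/150:330/120:330/g' wp.py cl.py; sed -i 's/range(-140,60,8)/range(-60,110,8)/' cl.py;  python3 wp.py top8; python3 cl.py top8
```

```text
t 6.75 tcp [0.5094 0.2533 0.098 ] rpy [-1.7997e+02  2.0000e-02  1.0564e+02] F [-4.1 -1.7  2.1]
station frame tcp [-45.7  -0.8  98. ] head 0.62
shift mm [ 0.7  5.7 -0. ] rot rad [-0.0005  0.0004  0.0022]
top8 224 0.05270646312841521 ((41.31132507324219, 0.12566184997558594), (51.5947151184082, 16.555387496948242), 89.599853515625)
32 [-24.1  23.9] 41
40 [-24.5  24.9] 110
48 [-22.9  24.4] 73
```

View pics/rect_top8.png

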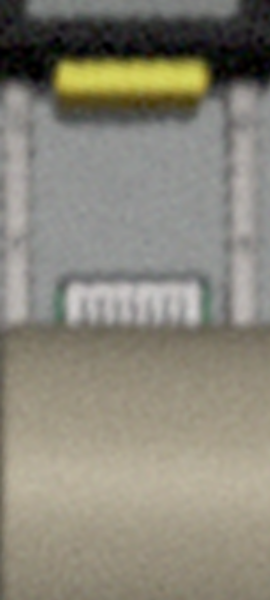

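View pics/sc8c.png

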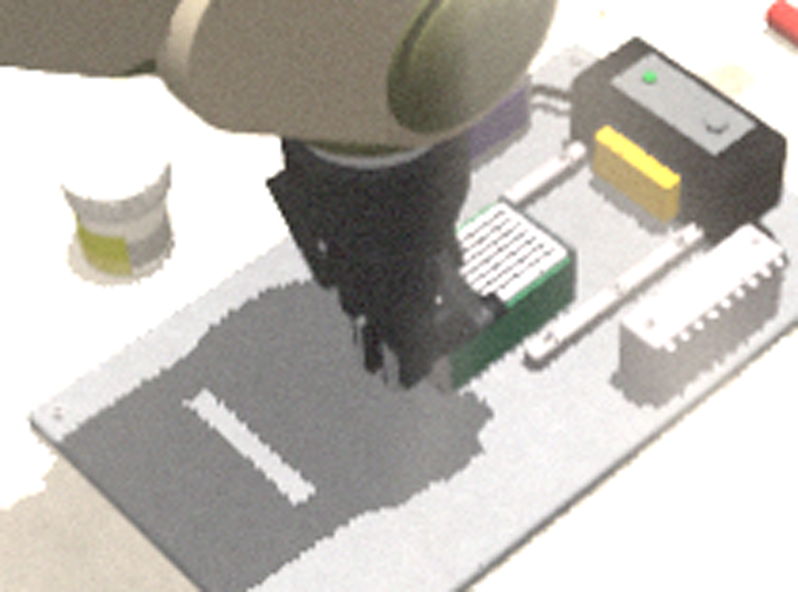

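{"op": "carry_out", "data": {"steps": [{"fingers": 0.88, "x": 0.0001, "y": 0.004, "z": 0, "rx": 0, "ry": 0, "rz": 0}, {"fingers": 0.88, "x": 0.0001, "y": 0.004, "z": 0, "rx": 0, "ry": 0, "rz": 0}, {"fingers": 0.88, "x": 0.0001, "y": 0.004, "z": 0, "rx": 0, "ry": 0, "rz": 0}, {"fingers": 0.88, "x": 0.0001, "y": 0.004, "z": 0, "rx": 0, "ry": 0, "rz": 0}, {"fingers": 0.88, "x": 0.0001, "y": 0.004, "z": 0, "rx": 0, "ry": 0, "rz": 0}, {"fingers": 0.88, "x": 0.0001, "y": 0.004, "z": 0, "rx": 0, "ry": 0, "rz": 0}, {"fingers": 0.88, "x": 0.0001, "y": 0.004, "z": 0, "rx": 0, "ry": 0, "rz": 0}, {"fingers": 0.88, "x": 0, "y": 0.002, "z": 0, "rx": 0, "ry": 0, "rz": 0}]}}

```text
time: 7.65
tool_pos: [0.5404, 0.2626, 0.098]
orientation: [-180.0, 0.0, 105.7]
contact_force: [-4.1, -1.7, 3.8]
grip_width: 0.0103
```

```bash
python3 st.py 0 0 98 0.3
python3 -c "
from h import *
snap('top','top9');s=snap('scene','sc9')
d=s['color'][160:320,180:390];d=cv2.convertScaleAbs(d,alpha=1.8);cv2.imwrite('pics/sc9c.png',cv2.resize(d,None,fx=3.8,fy=3.7,interpolation=cv2.INTER_CUBIC))";  python3 wp.py top9; python3 cl.py top9
```

```text
t 7.65 tcp [0.5404 0.2626 0.098 ] rpy [-1.7997e+02  3.0000e-02  1.0565e+02] F [-4.1 -1.7  3.8]
station frame tcp [-13.3   0.2  98. ] head 0.64
shift mm [-0.4 13.3 -0. ] rot rad [-0.0005  0.0006  0.0059]
top9 73 0.05308525037126451 ((78.57278442382812, 0.697784423828125), (5.871688365936279, 49.36018371582031), 1.0233120918273926)
80 [-22.8  24.7] 72
```

View pics/rect_top9.png

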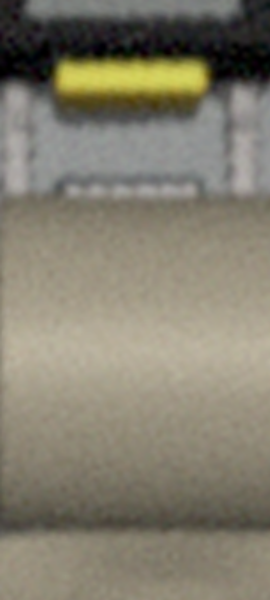

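View pics/sc9c.png

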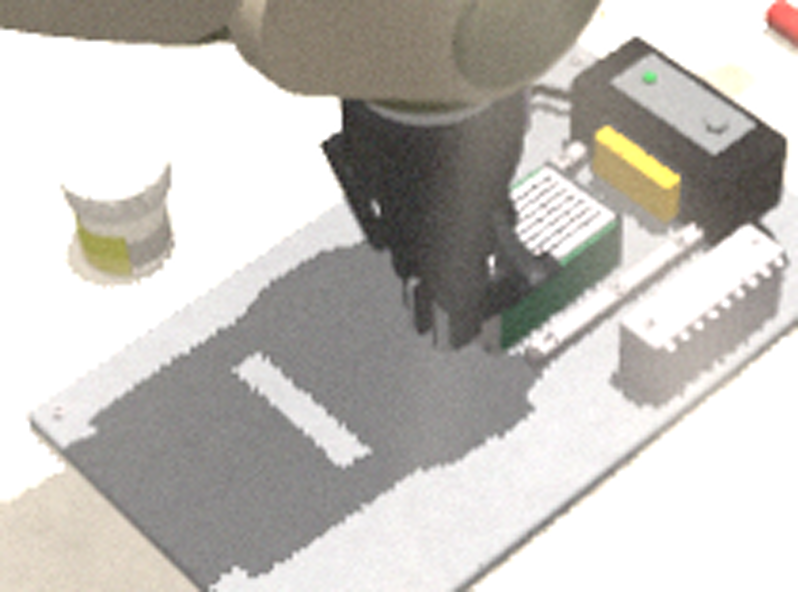

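{"op": "carry_out", "data": {"steps": [{"fingers": 0.88, "x": -0.0001, "y": 0.004, "z": 0, "rx": 0, "ry": 0, "rz": 0.001}, {"fingers": 0.88, "x": 0, "y": 0.004, "z": 0, "rx": 0, "ry": 0, "rz": 0.001}, {"fingers": 0.88, "x": -0.0001, "y": 0.004, "z": 0, "rx": 0, "ry": 0, "rz": 0.001}, {"fingers": 0.88, "x": 0, "y": 0.004, "z": 0, "rx": 0, "ry": 0, "rz": 0.001}, {"fingers": 0.88, "x": -0.0001, "y": 0.004, "z": 0, "rx": 0, "ry": 0, "rz": 0}, {"fingers": 0.88, "x": 0, "y": 0.004, "z": 0, "rx": 0, "ry": 0, "rz": 0}]}}

```text
time: 8.35
tool_pos: [0.5648, 0.2692, 0.098]
orientation: [-180.0, 0.0, 105.4]
contact_force: [-3.6, -0.2, 1.5]
grip_width: 0.0104
```

```bash
python3 st.py 26 0 98 0.3
python3 -c "
from h import *
snap('top','top10');s=snap('scene','sc10')
d=s['color'][150:270,270:430];d=cv2.convertScaleAbs(d,alpha=1.8);cv2.imwrite('pics/sc10c.png',cv2.resize(d,None,fx=5,fy=5,interpolation=cv2.INTER_CUBIC))";  python3 wp.py top10
```

```text
t 8.35 tcp [0.5648 0.2692 0.098 ] rpy [-1.7995e+02  3.0000e-02  1.0541e+02] F [-3.6 -0.2  1.5]
station frame tcp [11.9  0.2 98. ] head 0.39
shift mm [-0.3 14.1 -0. ] rot rad [-0.0008  0.0005  0.0016]
```

View pics/sc10c.png

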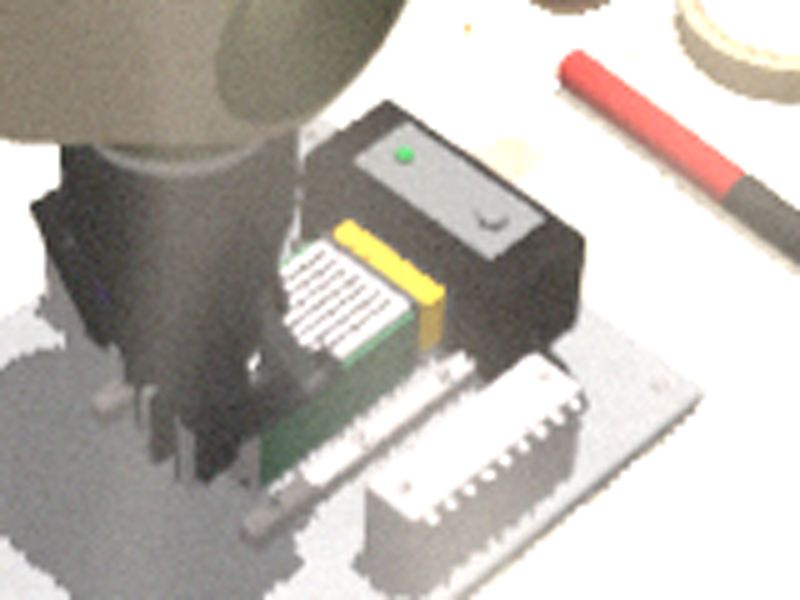

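{"op": "carry_out", "data": {"steps": [{"fingers": 0.88, "x": -0.0001, "y": 0.003, "z": 0, "rx": 0, "ry": 0, "rz": 0.001}, {"fingers": 0.88, "x": 0, "y": 0.003, "z": 0, "rx": 0, "ry": 0, "rz": 0}, {"fingers": 0.88, "x": 0, "y": 0.0025, "z": 0, "rx": 0, "ry": 0, "rz": 0}, {"fingers": 0.88, "x": 0, "y": 0.002, "z": 0, "rx": 0, "ry": 0, "rz": 0}]}}

```text
time: 8.85
tool_pos: [0.5746, 0.2719, 0.098]
orientation: [-179.8, 0.0, 105.4]
contact_force: [-7.2, -1.6, 3.6]
grip_width: 0.01
```

```bash
python3 st.py 26 0 98 0.3
python3 -c "
from h import *
s=snap('scene','sc11')
d=s['color'][150:270,270:430];d=cv2.convertScaleAbs(d,alpha=1.8);cv2.imwrite('pics/sc11c.png',cv2.resize(d,None,fx=5,fy=5,interpolation=cv2.INTER_CUBIC))"
```

```text
t 8.85 tcp [0.5746 0.2719 0.098 ] rpy [-1.7975e+02  2.0000e-02  1.0535e+02] F [-7.2 -1.6  3.6]
station frame tcp [22.1  0.3 98. ] head 0.33
shift mm [-0.4  3.9 -0. ] rot rad [-0.0044  0.0004  0.0006]
```

View pics/sc11c.png

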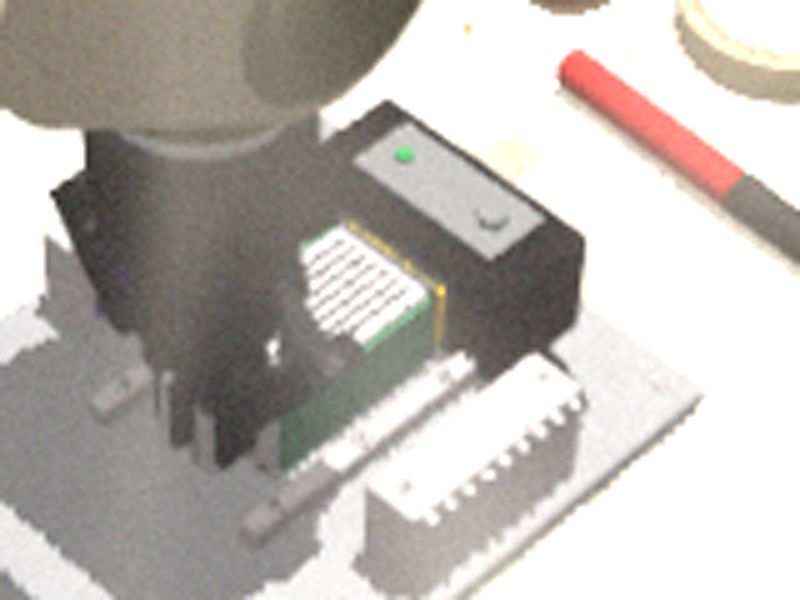

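{"op": "carry_out", "data": {"steps": [{"fingers": 0.88, "x": 0, "y": 0.002, "z": 0, "rx": -0.004, "ry": 0, "rz": 0}, {"fingers": 0.88, "x": 0, "y": 0.002, "z": 0, "rx": 0, "ry": 0, "rz": 0}]}}

```text
time: 9.1
tool_pos: [0.5781, 0.273, 0.098]
orientation: [-179.8, 0.0, 105.4]
contact_force: [-6.7, -1.8, 3.3]
grip_width: 0.0104
```

{"op": "carry_out", "data": {"steps": [{"fingers": 0.88, "x": 0, "y": 0.0015, "z": 0, "rx": 0, "ry": 0, "rz": 0}]}}

```text
time: 9.2
tool_pos: [0.5787, 0.2732, 0.098]
orientation: [-179.6, 0.0, 105.4]
contact_force: [-14.7, -5.5, 9.7]
grip_width: 0.0106
```

{"op": "carry_out", "data": {"steps": [{"fingers": 0.88, "x": 0, "y": 0.0015, "z": 0, "rx": 0, "ry": 0, "rz": 0}]}}

```text
time: 9.3
tool_pos: [0.5789, 0.2732, 0.098]
orientation: [-179.3, 0.1, 105.4]
contact_force: [-15.0, -4.9, 9.7]
grip_width: 0.0106
```

```bash
python3 st.py 26 0 98 0.3
python3 -c "
from h import *
s=snap('scene','sc12')
d=s['color'][180:240,310:390];d=cv2.convertScaleAbs(d,alpha=1.8);cv2.imwrite('pics/sc12c.png',cv2.resize(d,None,fx=9,fy=9,interpolation=cv2.INTER_CUBIC))"
```

```text
t 9.3 tcp [0.5789 0.2732 0.098 ] rpy [-1.7931e+02  6.0000e-02  1.0537e+02] F [-15.   -4.9   9.7]
station frame tcp [26.6  0.5 98. ] head 0.35
shift mm [-0.5 -0.6  0. ] rot rad [-0.0121  0.001   0.0008]
```

View pics/sc12c.png

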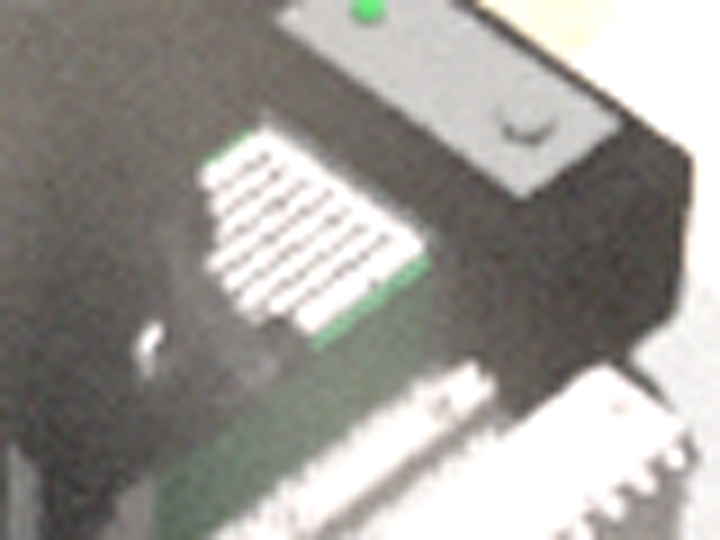

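{"op": "carry_out", "data": {"steps": [{"fingers": 0.88, "x": 0, "y": 0.003, "z": 0, "rx": -0.006, "ry": 0, "rz": 0}]}}

```text
time: 9.45
tool_pos: [0.5792, 0.2734, 0.098]
orientation: [-179.0, 0.1, 105.4]
contact_force: [-30.6, -11.1, 20.2]
grip_width: 0.0104
```

{"op": "carry_out", "data": {"steps": [{"fingers": 0.88, "x": 0, "y": 0, "z": 0, "rx": 0, "ry": 0, "rz": 0}, {"fingers": 0.88, "x": 0, "y": -0.003, "z": 0, "rx": 0, "ry": 0, "rz": 0}, {"fingers": 0.88, "x": 0, "y": -0.004, "z": 0, "rx": 0, "ry": 0, "rz": 0}, {"fingers": 0.88, "x": 0, "y": -0.008, "z": 0, "rx": 0, "ry": 0, "rz": 0}, {"fingers": 0.88, "x": 0, "y": -0.01, "z": 0, "rx": 0, "ry": 0, "rz": 0}]}}

```text
time: 9.95
tool_pos: [0.5552, 0.2664, 0.0987]
orientation: [-179.3, 0.1, 105.4]
contact_force: [-0.1, -0.6, -0.3]
grip_width: 0.0102
```

Clear of the case; going up and back to look.

{"op": "carry_out", "data": {"steps": [{"fingers": 0.88, "x": 0, "y": -0.01, "z": -0.01, "rx": 0, "ry": 0, "rz": 0}, {"fingers": 0.88, "x": 0, "y": -0.01, "z": -0.04, "rx": 0, "ry": 0, "rz": 0}, {"fingers": 0.88, "x": 0, "y": -0.02, "z": -0.04, "rx": 0, "ry": 0, "rz": 0}, {"fingers": 0.88, "x": 0, "y": -0.03, "z": -0.03, "rx": 0, "ry": 0, "rz": 0}, {"fingers": 0.88, "x": 0, "y": -0.045, "z": -0.015, "rx": 0, "ry": 0, "rz": 0}, {"fingers": 0.88, "x": 0, "y": -0.045, "z": 0, "rx": 0, "ry": 0, "rz": 0}, {"fingers": 0.88, "x": 0, "y": -0.02, "z": 0, "rx": 0, "ry": 0, "rz": 0}, {"fingers": 0.88, "x": 0, "y": 0, "z": 0, "rx": 0, "ry": 0, "rz": 0}]}}

```text
time: 10.75
tool_pos: [0.3734, 0.2166, 0.2402]
orientation: [-179.6, 0.1, 105.3]
contact_force: [0.9, 0.0, 0.6]
grip_width: 0.0101
```

```bash
python3 -c "
from h import *
s=snap('scene','sc13');t=snap('top','top13')
d=s['color'][140:290,250:430];d=cv2.convertScaleAbs(d,alpha=1.8);cv2.imwrite('pics/sc13c.png',cv2.resize(d,None,fx=4,fy=4,interpolation=cv2.INTER_CUBIC))"; python3 wp.py top13;python3 cl.py top13 | head -1; python3 st.py
```

```text
top13 993 0.052476696961018546 ((71.98534393310547, 0.7557487487792969), (51.83761978149414, 71.8821029663086), 89.99893188476562)
t 10.85 tcp [0.3756 0.217  0.2401] rpy [-1.7960e+02  1.0000e-01  1.0532e+02] F [ 0.4  1.  -0.1]
station frame tcp [-184.4   -1.1  240.1] head 0.3
```

View pics/sc13c.png

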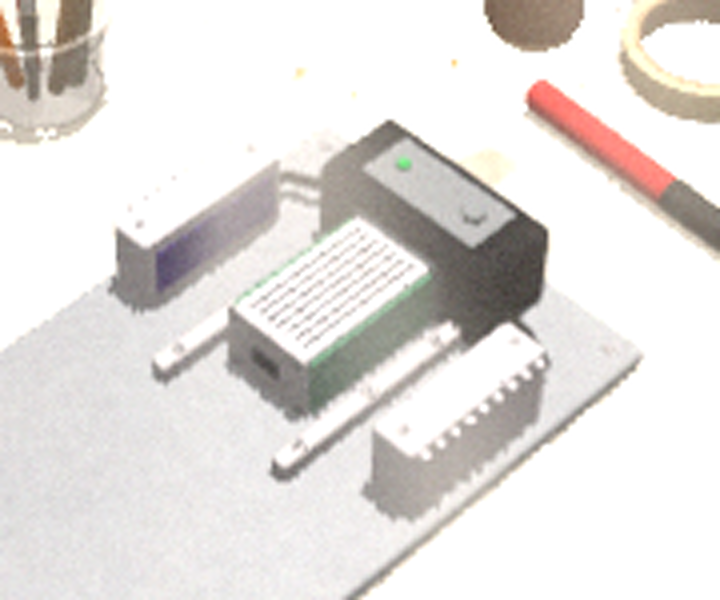

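View pics/rect_top13.png

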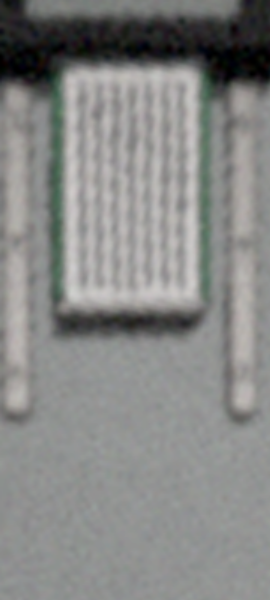

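View pics/top13.png

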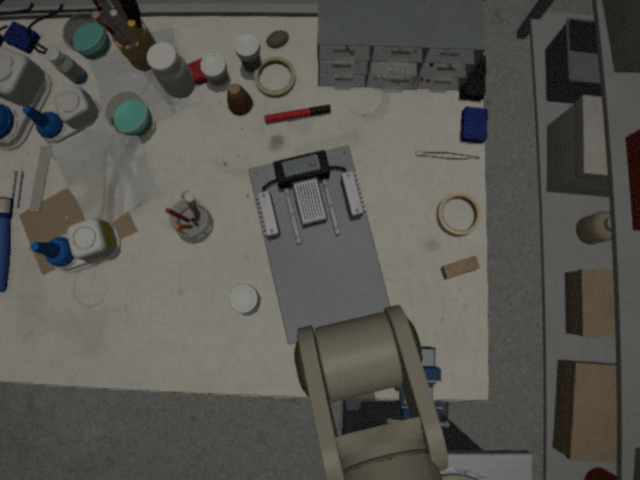

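```bash
python3 -c "
from bench import env
print(env.hand_in())"
```

```text
the job is handed in; nothing more can be done
None
```

I pushed the case home with the nearly closed fingertips against its steel near end. I corrected its skew before the lane mouth, then went straight down the lane and pressed to about 38 N in all at the stop. I backed off, lifted clear and handed it in at about 11 s.

**Last pictures:**
- The case is straight in the lane, within about 1 mm of centre.
- Its near end is at station x ≈ 36 mm, which is the fully home position.
- No yellow of the start plate shows in front of the housing. I judged it flush from this and the hard stop, as there was no direct reading of the plate.
- The case showed clearance to both rails in every picture I took on the way in, the smallest about 3 mm just before the mouth. The green sides were not touched in any of them.
- The other things on the bench look unmoved, and the tool force is back to zero.

**Checks that disagreed:** Partway along, my hand-read pixel positions gave a case heading of about −8°. The depth map and a rectified view both gave about −2.3°, so I went by those. The case also turned about 1.5–4° less than the tool on the loading area, so I steered it a little past straight and back before the lane.

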